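# Drop the betel nuts into the copper bowl

## Robot

A 6-joint arm with a two-finger parallel gripper is mounted at the origin on the work surface. World frame = base frame: x ahead of the robot, y to its left, z up, the work surface at z = 0. Lengths are in m, angles in rad, forces in N, time in s.
With the tool pointing down it reaches from about 0.325 to 1 m from the base axis. Payload 5.1 kg.
Tool frame: the origin (TCP) lies midway between the tips of the shut fingers; the grasp point (between the pads) lies hold_point_z behind it (hold_point_z is the distance from the TCP to the grasp point, in m); z points along the fingers, y is the line along which they close (so a half turn about z gives the same grasp; the last joint's range is limited). The gripper opens to 85 mm and grips with 20 to 120 N. Pads are 22 mm wide; open, the fingers measure 114 mm over their backs; the gripper's body (76 mm by 85 mm) begins 54 mm behind the grasp point. The pads swing forward as they close: fully open they stand 13 mm farther back than shut.
Start: joints at [1.14, 0.124, 1.65, -0, 1.367, -0.083], TCP at [0.222, 0.611, 0.231] pointing down, gripper open.
Joint ranges: [-2.61, 2.61], [-1.02, 2.33], [0.03, 2.71], [-1.35, 4.49], [0.32, 2.68], [-2.91, 2.91]. Speed limits (rad/s): [2.57, 2.57, 3.14, 3.14, 3.14, 3.14].

## Interface

Orientations are given as a unit quaternion [w, x, y, z].
In Python, from workcell import move_pose, line_to, set_joints, move_gripper, dwell, inverse_kinematics, observe, camera, camera_info, MotionError, hand_in, hold_point_z gives the robot as it stands. Calls block until the motion is done:
- move_pose(position, orientation): joint-space move of the TCP to a pose.
- line_to(position, feed=0.15, frame=None, stop_force=None): straight line of the TCP; frame=None keeps the orientation; feed is the mean speed in m/s. With stop_force (N) it stops when the force on the tool has changed by that much, and returns True; else False.
- set_joints(angles): joint-space move.
- move_gripper(opening, strength=None): finger opening in m; strength is the grip in N (None keeps the last); returns when the fingers have stopped.
- dwell(seconds).
- inverse_kinematics(position, orientation): joint angles nearest the present ones, or None.
- observe(): the state.
- camera(name): name is "side" or "top" or "wrist"; returns (picture, depth): 384x512x3 uint8, red, green, blue; 384x512 float32, m along the optical axis (not along the pixel's ray), 0 where there is no reading.
- camera_info(name): a dict with "K" (3x3 intrinsics, pixels), "k1" (the pictures are not rectified: a ray, as slopes to the right and down, at radius r is drawn at 1 + k1 r^2 times it, then the intrinsics apply), "xyz" and "orientation" of the camera in the world. Camera axes: x right, y down, z forward; pixel columns grow to the right and rows downward; lengths in m; the calibration is good to about 2 mm. A picture is of the moment at which its call begins: read the wrist's pose just before it. camera_info takes no time and is no camera call; for the wrist camera it gives the pose at the moment of the call.
A pose or a line that the arm cannot do raises MotionError and nothing moves.
- hand_in(): hands the job in; it is judged then, once.
The state is a dict: "clock": time; "qpos": joint angles; "dq": joint speeds; "joint_efforts": joint torques, N m; "position": TCP position; "eef_rot": TCP orientation; "contact_force": force on the tool from outside, world axes, zero at the start; "moment": the same for the moment, N m; "finger_gap": finger opening in m; "gripper_force": force on a finger pad.
Only numpy, scipy, OpenCV 4.12 (cv2) and the standard library are available. Lean on these libraries where they do the work, as an engineer would, in place of code of your own. Each camera call takes 0.05 s, during which the arm holds its last target. There are 200 camera calls.

## Task

Two drop-bottom boxes on stands are filled for the ceremony, one with brown betel nuts, one with white shells. Slide the latch of the box with the nuts open by its red grip, so that its floor swings down and all three nuts drop into the copper bowl below. Leave the box of shells latched, and do not lift the nuts out by hand.

Things in the scene. Friction and masses are not known exactly. Their poses are not given: they have to be found in the camera images.
- nut_grip (a point): Centre of the red upright grip of the nut box's latch, a block 28 mm (its x) x 14 mm (y) x 44 mm high, top 302 mm above the table, higher than all else of the fixed stand; the other box has the same. Axes: z up, x away from the box and roughly from the robot (stands turned up to 20 degrees), y the way it slides open. The box's far wall is 31 mm behind it (-x), rim at 240 mm.
- nut_bolt (a joint): Travel of the nut box's latch in m, straight along +y of the grip's axes: 0 to 0.008 at the start (shut), lets the floor go at about 0.024, end stop at 0.045. About 2 N moves it, by pinching the grip across its y faces or pushing it, and it stays where it is left.
- nut_floor (a joint): Angle of the hinged aluminium floor of the nut box (110 x 110 mm outside, plywood) in rad: 0 level and shut, 1.35 hanging open. Hinged on the robot-side edge at 177 mm height; falls open by itself once the latch no longer carries its brass tongue.
- shell_floor (a joint): The same angle for the hinged floor of the other box, which holds three white shells and has a steel bowl under it; stays 0.
- nut1: Brown betel nut, 28 mm across and 27 mm high, 10 to 20 g; origin at its centre. Lies loose on the floor of the nut box (floor top at 180 mm).
- nut2: Second betel nut, as nut1.
- nut3: Third betel nut, as nut1.
- bowl_in (a point): Centre of the inner floor, 5 mm above the table, of the loose round copper bowl under the nut box: 192 mm across the rim, 45 mm high, wall 4 mm.
Mind the look-alikes: they are no part of the job. What is shaped like the nut1 but pink is not meant.

How it is judged:
By the outcome, as a careful person would: the job done as asked, in the order asked, and still so for the second after the job is handed in, with the robot touching nothing.
It also fails if it takes over 29 s, if anything falls off the work surface, if the arm or the gripper's body presses on something with over 40 N, if the wrist force passes 120 N, or if a joint passes its speed limit or range.

## Working session

There is one attempt and no reset: what is moved stays moved. The work goes in short steps, each a Python script; the robot and the scene stay as the last script left them, time stands still between calls to the robot, and variables do not carry over. Pictures are saved under pics/ and viewed, at most 10 in all, crops included, and the job is handed in when it is done.

```bash
mkdir -p pics; cat > h.py <<'E'
import numpy as np, cv2
from scipy.spatial.transform import Rotation as R
from workcell import *
def Rq(q): return R.from_quat([q[1],q[2],q[3],q[0]])
def px2w(info,u,v,d):
    K=np.array(info["K"]); x=(u-K[0,2])/K[0,0]; y=(v-K[1,2])/K[1,1]
    dist=cv2.undistortPoints(np.array([[[u,v]]],float),K,np.array([info["k1"],0,0,0,0],float))[0,0]
    return Rq(info["orientation"]).apply(np.array([dist[0],dist[1],1])*d)+np.array(info["xyz"])
def cloud(info,D):
    K=np.array(info["K"]); h,w=D.shape
    v,u=np.mgrid[:h,:w]; p=np.stack([u,v],-1).reshape(-1,1,2).astype(float)
    s=cv2.undistortPoints(p,K,np.array([info["k1"],0,0,0,0],float))[:,0]
    return (Rq(info["orientation"]).apply(np.c_[s,np.ones(len(s))]*D.reshape(-1,1))+np.array(info["xyz"])).reshape(h,w,3)
E
python3 - <<'E'
from h import *
for n in ["top","side"]:
    i=camera_info(n); p,d=camera(n); np.savez(f"{n}.npz",p=p,W=cloud(i,d),d=d)
    cv2.imwrite(f"pics/{n}.png",cv2.resize(p[...,::-1],(768,576))); print(n,i["xyz"])
print(hold_point_z, observe())
E
```

```text
top [ 0.38134936 -0.0156943   1.29438494]
side [0.19983559 0.32477648 0.72924252]
0.0187 {'clock': 0.1, 'qpos': array([ 1.14040165e+00,  1.24452474e-01,  1.65157712e+00,  1.84770964e-05,
        1.36750608e+00, -8.26410484e-02]), 'dq': array([ 0.00081546, -0.00246187, -0.00046424, -0.00217718,  0.00166747,
        0.00011096]), 'joint_efforts': array([ 4.94988053e-04, -4.24930501e+01, -3.66653681e+01, -1.38723349e-04,
        3.97641285e-03, -4.89119060e-06]), 'position': array([0.22132051, 0.61055441, 0.23014434]), 'eef_rot': array([-2.55236766e-04,  1.73003762e-01,  9.84920684e-01, -9.37428955e-04]), 'contact_force': array([-0.74325722, -0.55327242, -0.28171855]), 'moment': array([ 0.01515889, -0.00413912,  0.02916557]), 'gripper_force': 0.0, 'finger_gap': 0.08462711088666294}
```

View pics/top.png

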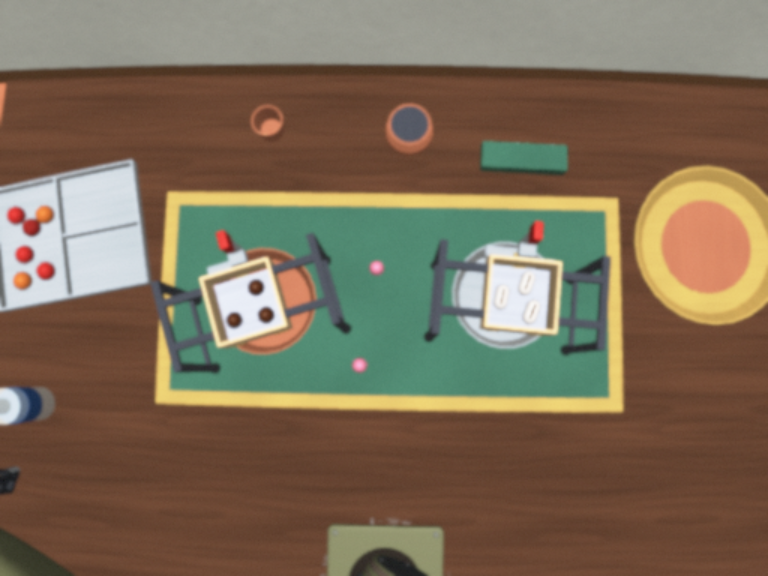

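View pics/side.png

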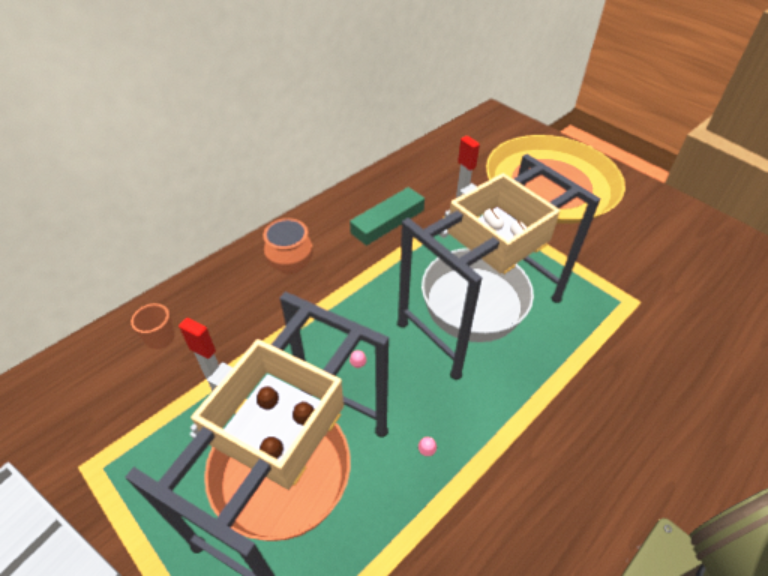

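The top view shows two boxes. The left one, at (245,302), holds three brown nuts over the copper bowl and has its red grip at (224,241). The right one, at (522,293), holds the white shells, with its grip at (538,231). The pink balls at (377,267) and (359,365) are decoys, so the left box is the target. Next I'll measure its grip, box and bowl, and crop in on it to confirm.

```bash
python3 - <<'E'
from h import *
for n in ["top","side"]:
    z=np.load(n+".npz"); p=z["p"].astype(int); W=z["W"]
    red=(p[...,0]>140)&(p[...,1]<60)&(p[...,2]<60)&(W[...,2]>.245)&(W[...,2]<.32)&(W[...,1]>0)&(W[...,1]<.4)
    q=W[red]; t=q[q[:,2]>.296]
    print(n,len(q),q.mean(0),"top",len(t),t.mean(0),t.min(0),t.max(0), cv2.minAreaRect((t[:,:2]*1000).astype(np.float32)))
    rim=(W[...,2]>.232)&(W[...,2]<.248)&(p[...,0]>150)&(p[...,1]>120)&(W[...,1]>.05)&(W[...,1]<.4)
    r=W[rim]; print(" rim",len(r),cv2.minAreaRect((r[:,:2]*1000).astype(np.float32)))
    cu=(p[...,0]>150)&(p[...,0]-p[...,2]>60)&(p[...,1]<150)&(W[...,2]>.036)&(W[...,2]<.052)&(W[...,1]>.05)&(W[...,1]<.4)&(W[...,0]<.6)
    c=W[cu]; 
    if len(c)>5: print(" bowl",len(c),cv2.minEnclosingCircle((c[:,:2]*1000).astype(np.float32)))
p=np.load("top.npz")["p"]; s=np.load("side.npz")["p"]
cv2.imwrite("pics/crop.png",np.hstack([cv2.resize(p[140:260,95:245],(400,320)),cv2.resize(s[200:360,90:270],(400,320))])[...,::-1])
E
```

```text
top 16 [0.55847184 0.23466907 0.29629569] top 11 [0.55753742 0.23470696 0.29865708] [0.54828421 0.23138996 0.2962846 ] [0.5702136  0.2377286  0.30198908] ((559.0715942382812, 234.0597686767578), (6.061988830566406, 21.967063903808594), 86.64363098144531)
 rim 528 ((466.3287048339844, 256.33941650390625), (111.4817886352539, 188.62828063964844), 18.426219940185547)
 bowl 195 ((499.0111083984375, 226.48731994628906), 95.08247375488281)
side 135 [0.56038851 0.24044152 0.30206784] top 135 [0.56038851 0.24044152 0.30206784] [0.54771432 0.23043428 0.29801303] [0.5740682  0.24939986 0.30487923] ((561.0577392578125, 239.8153076171875), (25.841760635375977, 13.162330627441406), 18.570249557495117)
 rim 1724 ((834.4589233398438, 171.95533752441406), (207.14271545410156, 913.7006225585938), 84.42646026611328)
 bowl 333 ((497.9713134765625, 226.87083435058594), 94.25459289550781)
```

View pics/crop.png

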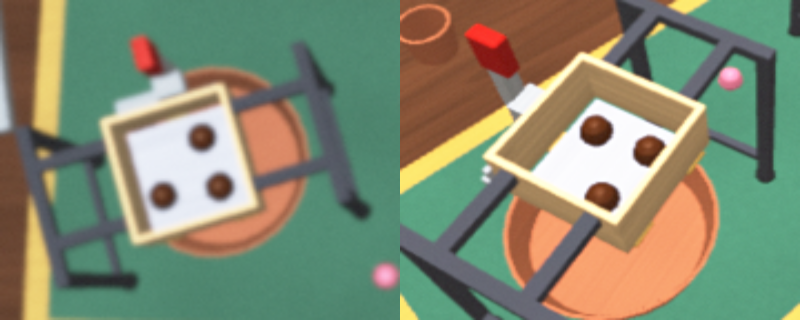

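The crop confirms it: the left box holds brown nuts, with the copper bowl under it and the red grip at the far side. I'll move above the grip and take a close look.

```bash
python3 - <<'E'
from h import *
i=camera_info("top"); K=np.array(i["K"])
def atz(u,v,z):
    a=px2w(i,u,v,1.); o=np.array(i["xyz"]); return o+(a-o)*(z-o[2])/(a[2]-o[2])
c=np.array([atz(95+x/2.667,140+y/2.667,.24)[:2] for x,y in [(102,120),(225,85),(260,205),(135,243)]])
print(c,c.mean(0)); e=(c[0]+c[1]-c[2]-c[3]); yaw=np.arctan2(e[1],e[0]); print("yaw",np.degrees(yaw))
g=np.array([.5605,.2395]); d=g-c.mean(0)
print("grip in box frame",d@[np.cos(yaw),np.sin(yaw)],d@[-np.sin(yaw),np.cos(yaw)])
yaw=np.radians(18)
xg=np.array([np.cos(yaw),np.sin(yaw),0]);yg=np.array([-xg[1],xg[0],0])
q=R.from_matrix(np.c_[-xg,yg,[0,0,-1]]).as_quat(); q=[q[3],*q[:3]]
p=observe()["position"]; line_to([p[0],p[1],.40],feed=.25)
move_pose([g[0],g[1],.40],q)
w=camera_info("wrist"); P,D=camera("wrist"); W=cloud(w,D); np.savez("wrist.npz",p=P,W=W)
p=P.astype(int); red=(p[...,0]>120)&(p[...,1]<60)&(p[...,2]<60)&(W[...,2]>.296)&(W[...,2]<.31)
t=W[red]; print(len(t),len(t) and (t.mean(0),cv2.minAreaRect((t[:,:2]*1000).astype(np.float32))))
cv2.imwrite("pics/wrist.png",P[...,::-1]); print(observe()["clock"],observe()["position"],observe()["qpos"],w["xyz"])
E
```

```text
[[0.51333481 0.28690684]
 [0.54532461 0.18120651]
 [0.4433832  0.14731653]
 [0.4088881  0.25303501]] [0.47773268 0.21711622]
yaw 18.176157184924637
grip in box frame 0.08561977943938827 -0.004551529751773145
144 (array([0.56117558, 0.24092893, 0.3009055 ]), ((562.1686401367188, 240.83267211914062), (26.66750144958496, 13.335968017578125), 18.415525436401367))
2.8 [0.56016162 0.24027793 0.39980769] [ 3.17054181e-01 -1.61998079e-02  1.51832840e+00  2.21930431e-04
  1.63976404e+00 -1.56900234e+00] [0.49066463 0.21795468 0.54244195]
```

View pics/wrist.png

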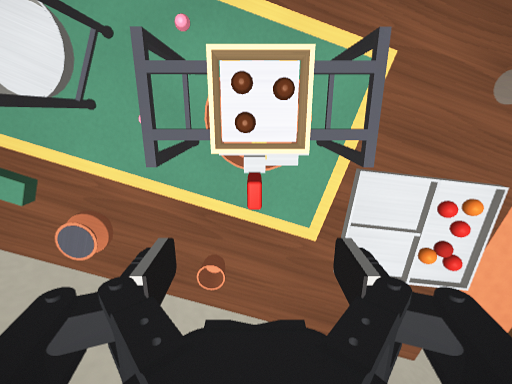

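The wrist view shows the red grip at (255,190) with clear room around it; measured, it is at (0.562, 0.241) with yaw 18.3°. The three nuts are in the box. I'll straddle the grip, close loosely and drag it along +y.

```bash
python3 - <<'E'
from h import *
yaw=np.radians(18.3); yg=np.array([-np.sin(yaw),np.cos(yaw),0]); g=np.array([.5617,.2409,0])
move_gripper(.05)
line_to(g+[0,0,.40],feed=.1)
print(line_to(g+[0,0,.268],feed=.12,stop_force=10))
move_gripper(.018,20); o=observe(); print(o["finger_gap"],o["gripper_force"],o["contact_force"],o["position"])
print(line_to(g+[0,0,.268]+yg*.036,feed=.06,stop_force=20)); o=observe(); print(o["position"],o["contact_force"],o["clock"])
dwell(.7)
i=camera_info("side"); p,d=camera("side"); np.savez("s2.npz",p=p,W=cloud(i,d))
cv2.imwrite("pics/s2.png",cv2.resize(p[150:384,30:310],(784,655))[:600,...,::-1])
E
```

```text
False
0.017998371973948175 0.0 [-0.29665656  0.35873712 -0.19771483] [0.56175362 0.24090021 0.26819719]
False
[0.55005465 0.27553955 0.26789847] [ 0.6468694  -0.53904583 -0.02616466] 5.9
```

View pics/s2.png

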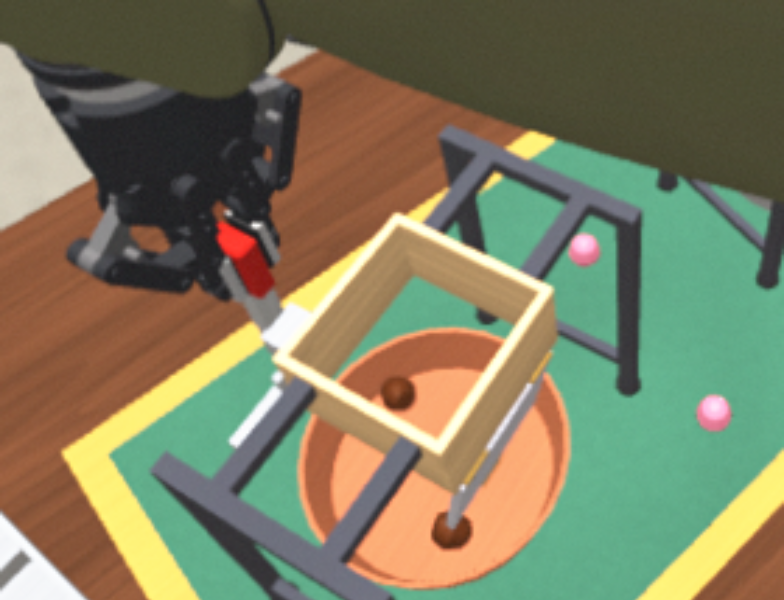

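The floor hangs open. I can see two nuts in the bowl, at (398,392) and (452,530); the third is hidden or behind a wall. I'll open the fingers, retreat straight up and look again.

```bash
python3 - <<'E'
from h import *
move_gripper(.03)
p=observe()["position"]; line_to([p[0],p[1],.42],feed=.2)
ims=[]
for n,c in [("side",(slice(190,384),slice(80,270))),("top",(slice(140,260),slice(95,245))),("wrist",(slice(0,230),slice(90,420)))]:
    P,_=camera(n); ims.append(cv2.resize(P[c],(390,300)))
ims.append(np.zeros_like(ims[0]))
cv2.imwrite("pics/end.png",np.vstack([np.hstack(ims[:2]),np.hstack(ims[2:])])[...,::-1]); print(observe()["clock"])
E
```

```text
7.9833
```

View pics/end.png

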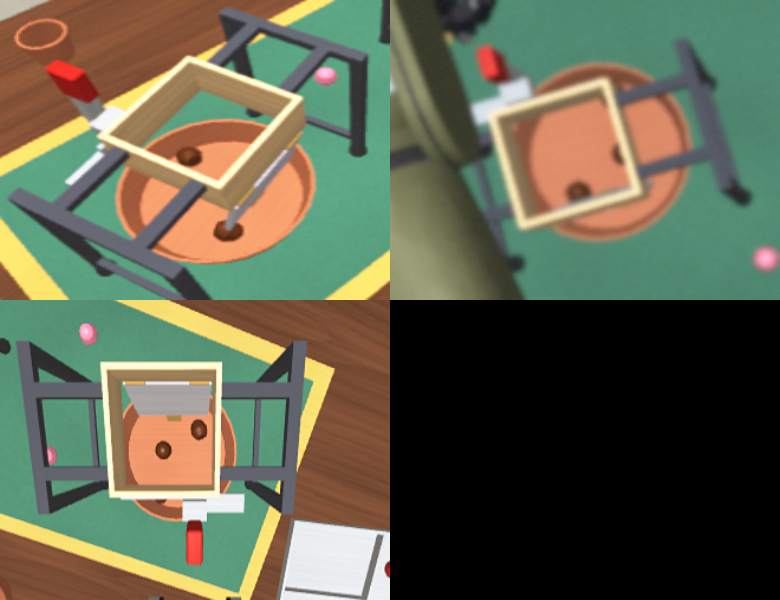

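The wrist crop shows nuts at (163,450) and (199,430), and a dark spot at (160,498) just past the far wall that is probably the third. I'll shift outward for a clear view of it.

```bash
python3 - <<'E'
from h import *
line_to([.70,.31,.42],feed=.2); dwell(.3)
w=camera_info("wrist"); P,D=camera("wrist"); W=cloud(w,D); p=P.astype(int)
m=((p[...,0]<110)&(p[...,0]-p[...,2]>25)&(W[...,2]<.06)&(W[...,2]>.01)&(np.hypot(W[...,0]-.4985,W[...,1]-.2265)<.09)).astype(np.uint8)
n,l,s,c=cv2.connectedComponentsWithStats(m)
for k in range(1,n):
    if s[k,4]>15: print(c[k],s[k,4],W[l==k].mean(0))
cv2.imwrite("pics/w3.png",P[...,::-1]); print(observe()["clock"])
E
```

```text
[232.79365079  26.02380952] 126 [0.50622209 0.20734503 0.02540229]
[230.47244094  64.73228346] 127 [0.56702847 0.22120322 0.02515978]
9.25
```

View pics/w3.png

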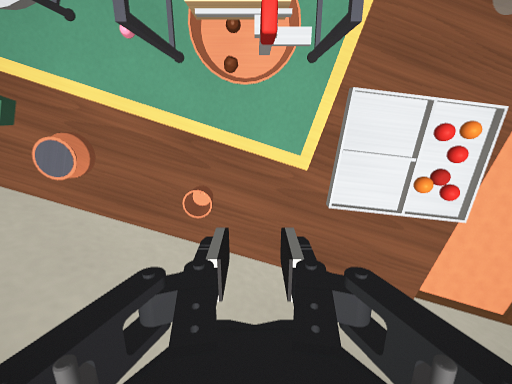

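This view shows the third nut at (230,65), in the bowl by its far wall, and a second at (233,26). The one seen earlier at (199,430) is hidden behind the box here. All three are in the copper bowl, the latch is open and the arm is clear.

```bash
python3 -c "
from h import *
print(hand_in())"
```

```text
the job is handed in; nothing more can be done
None
```

The nut box's latch is slid open, its floor hangs down and all three nuts are in the copper bowl; the shell box was not touched, and the job was handed in at about 9.3 s.

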